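Portion sweets from the lever dispenser into the tin

TASK

Using fingertips only, gently push the loaf tin along the sweet dispenser's tray until it stands against the stop under the outlet, then press the red lever all the way down so that its linked lid opens, and keep it down until all four sweets have rolled into the tin. Ease the lever back up slowly, with your finger on it until the lid is shut, so that the lid does not slam. Do not lift or tip the tin, do not touch the lid or the sweets, and leave the other things on the counter where they are.

Things in the scene. Friction and masses are not known exactly. Their poses are not given: they have to be found in the camera images.
- dispenser: Countertop sweet dispenser, fixed: a steel tray 460 x 96 mm, on it a white pedestal, a sloping clear chute and a lever. Origin: on the counter, on the tray's centre line, at the face of the tin stop. y axis along the tray: sweets come out towards -y, the lever sticks out towards +y; x points across, away from the robot. The tray spans y = -300 to +160 mm, its top is 6 mm above the counter.
- tin_stop (a point): Foot of the black rubber tin stop, on the tray's top (6 mm above the counter), on its centre line; same axes as the dispenser. The stop is 60 mm wide, 26 mm high. From it two rails run 292 mm towards -y, 80 mm apart inside, 10 mm above the tray: they guide the tin. Pedestal, chute, bracket and rod lie at y = -65 to +120 mm, up to 225 mm high (lid open: to y = -80); beyond, only the tin.
- lever_paddle (a point): Middle of the upper face of the lever's red paddle, 40 mm along the tray, 40 mm across; moves with the lever. The lever turns about a level shaft across the tray at dispenser y = +75 mm, 195 mm above the counter, 87 mm from here. At rest: y = +152, height 235 mm, the paddle slopes 0.42 rad upwards to +y. Fully pressed: y = +155, height 159 mm, it slopes 0.48 rad downwards; y = +162 half way.
- press_lever (a joint): Lever angle (rad): 0 up at rest with the lid shut, 0.9 pressed down to its end stop. A spring brings it back: at the paddle it takes about 3 N to start it and about 6 N to hold it fully down. If let go it flies up and the lid slams.
- outlet_lid (a joint): Angle of the steel outlet lid (rad), tied one to one to the lever by a rod: 0 shut, 0.9 wide open. The lid, 41 mm wide and 42 mm high, closes the low end of the chute; its top edge is hinged about 120 mm above the counter at dispenser y = -44 mm; it swings outwards and up. Slamming: faster than 1.5 rad/s towards shut in the last 0.3 rad.
- loaf_tin: Small dark grey open loaf tin, loose, 152 mm long, 70 mm wide, 52 mm high, walls 5 mm, 0.17 to 0.3 kg, dented by a push over 35 N. Origin: centre of its underside; x axis along its length. It stands on the tray between the rails, lengthwise along the tray, 59 to 138 mm out from the stop. Home: its end touches the stop, its origin at dispenser y = -76 mm.
- sweet0_center (a point): Centre of a foil-wrapped gold sweet, a ball of 24 mm, loose, 14 g; the one next to the lid of the four that wait in a row in the chute behind the lid.
- sweet1_center (a point): Centre of a foil-wrapped red sweet, a ball of 24 mm, loose, 14 g; second of the four that wait in a row in the chute behind the lid.
- sweet2_center (a point): Centre of a foil-wrapped gold sweet, a ball of 24 mm, loose, 14 g; third of the four that wait in a row in the chute behind the lid.
- sweet3_center (a point): Centre of a foil-wrapped green sweet, a ball of 24 mm, loose, 14 g; the uppermost of the four that wait in a row in the chute behind the lid.
- jam_jar: Bystander, loose, to be left alone: dark red jam jar with a tan lid, 57 mm across, 77 mm high. Origin: centre of its underside.
- honey_jar: Bystander, loose, to be left alone: amber honey jar with a red lid, 57 mm across, 77 mm high. Origin: centre of its underside.
- sweet_bowl: Bystander, loose, to be left alone: pale bowl full of sweets, 106 mm across, 68 mm high (these sweets are no part of the job). Origin: centre of its underside.
- price_block: Bystander, loose, to be left alone: small slate price card in an oak foot, 22x68x52 mm. Origin: centre of its underside.
- counter_bell: Bystander, loose, to be left alone: silver counter bell on a black foot, 82 mm across, 58 mm high. Origin: centre of its underside.
- egg_timer: Bystander, loose, to be left alone: red and white kitchen timer, 63 mm across, 52 mm high. Origin: centre of its underside.
- cookie_cutter: Bystander, loose, to be left alone: flower-shaped tin cookie cutter, 66x74x30 mm. Origin: centre of its underside.

How it is judged:
On the way, in this order (a step that is already met when the one before it is completed fails the run):
1. the tin stands against the stop, lid still shut (y of loaf_tin in the frame of dispenser between -0.082 and -0.066 m and value of joint outlet_lid below 0.1 rad), for 0.2 s.
2. the lever is held fully down, the lid is wide open and all four sweets lie in the tin (x of sweet0_center in the frame of loaf_tin between -0.072 and 0.072 m and y of sweet0_center in the frame of loaf_tin between -0.032 and 0.032 m and z of sweet0_center in the frame of loaf_tin between 0.005 and 0.045 m and x of sweet1_center in the frame of loaf_tin between -0.072 and 0.072 m and y of sweet1_center in the frame of loaf_tin between -0.032 and 0.032 m and z of sweet1_center in the frame of loaf_tin between 0.005 and 0.045 m and x of sweet2_center in the frame of loaf_tin between -0.072 and 0.072 m and y of sweet2_center in the frame of loaf_tin between -0.032 and 0.032 m and z of sweet2_center in the frame of loaf_tin between 0.005 and 0.045 m and x of sweet3_center in the frame of loaf_tin between -0.072 and 0.072 m and y of sweet3_center in the frame of loaf_tin between -0.032 and 0.032 m and z of sweet3_center in the frame of loaf_tin between 0.005 and 0.045 m and value of joint each of press_lever, outlet_lid above 0.75 rad), for 0.2 s.
At the end, for the whole second after the job is handed in: All four sweets lie in the tin, the tin stands upright at rest on the tray within about 6 mm of the stop, and lever and lid are back within 0.05 rad of shut (y of loaf_tin in the frame of dispenser between -0.082 and -0.066 m and x of sweet0_center in the frame of loaf_tin between -0.072 and 0.072 m and y of sweet0_center in the frame of loaf_tin between -0.032 and 0.032 m and z of sweet0_center in the frame of loaf_tin between 0.005 and 0.045 m and x of sweet1_center in the frame of loaf_tin between -0.072 and 0.072 m and y of sweet1_center in the frame of loaf_tin between -0.032 and 0.032 m and z of sweet1_center in the frame of loaf_tin between 0.005 and 0.045 m and x of sweet2_center in the frame of loaf_tin between -0.072 and 0.072 m and y of sweet2_center in the frame of loaf_tin between -0.032 and 0.032 m and z of sweet2_center in the frame of loaf_tin between 0.005 and 0.045 m and x of sweet3_center in the frame of loaf_tin between -0.072 and 0.072 m and y of sweet3_center in the frame of loaf_tin between -0.032 and 0.032 m and z of sweet3_center in the frame of loaf_tin between 0.005 and 0.045 m and value of joint each of outlet_lid, press_lever below 0.05 rad and angle between loaf_tin's own z axis and vertical below 0.1 rad and linear speed of loaf_tin below 0.02 m/s); the robot touches nothing.
It fails at once if the lid slams: it turns faster than 1.5 rad/s towards shut in its last 0.3 rad (value of joint outlet_lid below 0.3 rad and velocity of joint outlet_lid below -1.5 rad/s).
It fails at once if the tin is lifted more than 10 mm or tipped by more than 0.2 rad (height (world z) of loaf_tin above 0.016 m or angle between loaf_tin's own z axis and vertical above 0.2 rad).
It fails at once if the tin is pushed with more than 35 N (contact force between any of the fingers, the arm and loaf_tin above 35 N).
It fails at once if the robot touches the lid or a sweet (contact force between any of the arm, the fingers and outlet_lid above 0.5 N or contact force between any of the arm, the fingers and sweet0 above 0.5 N or contact force between any of the arm, the fingers and sweet1 above 0.5 N or contact force between any of the arm, the fingers and sweet2 above 0.5 N or contact force between any of the arm, the fingers and sweet3 above 0.5 N).
It fails at once if another thing on the counter is moved by more than 20 mm (distance of any of jam_jar, honey_jar, sweet_bowl, price_block, counter_bell, egg_timer, cookie_cutter from where it was at the start of the episode above 0.02 m).
It also fails if it takes over 58 s, if anything falls off the work surface, if the arm or the gripper's body presses on something with over 40 N, if the wrist force passes 120 N, or if a joint passes its speed limit or range.

ROBOT

A 7-joint arm with a two-finger parallel gripper is mounted at the origin on a cart in front of the work surface, level with it; the furniture and walls round the work are solid. World frame = base frame: x ahead of the robot, y to its left, z up, the work surface at z = 0. Lengths are in m, angles in rad, forces in N, time in s.
With the tool pointing down it reaches from about 0.425 to 0.925 m from the base axis. Payload 6.8 kg.
Tool frame: the origin (TCP) lies at the very end of the fingers, on their centre line; the grasp point (between the pads) lies 19 mm behind it (bot.grasp_offset is the distance from the TCP to the grasp point, in m); z points along the fingers, y is the direction in which the jaws open and shut (so a half turn about z gives the same grasp; the last joint's range is limited). The gripper opens to 85 mm and grips with 20 to 120 N. Pads are 22 mm wide; open, the fingers measure 114 mm over their backs; the gripper's body (76 mm by 85 mm) begins 54 mm behind the grasp point. The pads swing forward as they close: fully open they stand 13 mm farther back than shut.
Start: joints at [-1.23, 0.477, 0.022, 1.555, -0.011, 1.109, -0.083], TCP at [0.293, 0.608, 0.204] pointing down, gripper open.
Joint ranges: [-2.96, 2.96], [-0.34, 2.1], [-1.41, 1.46], [0.24, 2.44], [-1.37, 4.51], [0.17, 1.92], [-2.96, 2.96]. Speed limits (rad/s): [2.39, 2.39, 3.14, 3.14, 3.14, 3.14, 3.14].

INTERFACE

Orientations are given as a unit quaternion [w, x, y, z].
In Python, from station import monitor, cams, bot, finder gives the robot as it stands.
- The arm moves only by the tool jog_arm, never from a script. Its argument "plan" is a list of rows, each an object of numbers: "x", "y", "z": the shift along the tool's x, y, z as a fraction of full scale; "wx", "wy", "wz": the turn, a rotation vector about the tool's x, y, z as a fraction of full scale. A call has 1 to 12 rows; each row is the pose to reach, as a shift and turn from the pose measured when the call began, along the tool's axes at that moment, turning the shorter way round; what a row does not reach only later rows make up. Full scale, the value 1, is 20 cm for a shift and 180 degrees for a turn. A row lasts 1/12 s, in which the tool goes at most 41.7 mm and 7.16 degrees, less where a joint would pass 70% of its speed; a pose out of reach is approached as far as the arm can. A call with a number of a shift or a turn outside -1 to 1 is refused whole. A call with a gripper value outside its range is refused whole. "hand" is the opening, from -1 (shut) to 1 (fully open), set as the call begins (left out, the last holds). The fingers move at their own pace and stop on an object; "grip_force" is the grip in N (left out, the last holds). Time passes only in rows, so rows that repeat a pose let the fingers close. It gives the time, the measured TCP pose, the force and the opening at its end, in the units of the state.
- monitor.get_obs(): the state, without advancing time (a new reading comes with each control period).
- cams.read_camera(name): name is "scene" or "top" or "wrist"; returns the picture (400x640x3 uint8, red, green, blue); there is no depth.
- cams.get_calibration(name): a dict with "fx", "fy", "cx", "cy" (pixels), "extrinsics" (4x4, takes a point from world to camera coordinates). Camera axes: x right, y down, z forward; pixel columns grow to the right and rows downward; lengths in m; the calibration is good to about 2 mm. A picture is of the moment at which its call begins: read the wrist's pose just before it. get_calibration takes no time and is no camera call; for the wrist camera it gives the pose at the moment of the call.
- bot.hand_in(): hands the job in, once; it reports no verdict.
Trained networks look in the newest picture that a camera, given by its name, has taken for a name from the list of things; names that differ only in an ending like _2 or _b are one class to them, and where a whole thing is asked for, a point or a joint stands for the part that bears it (a point fixed in the world has none). Each returns a list of dicts, best first, with "confidence" (0 to 1); they miss things now and then, are a little off and sometimes report something else, mostly with a low value. They report only what shows in the picture. A call takes as long as a camera call.
- finder.find_in(camera, target): "bbox" ([left, top, width, height] in pixels, round what is visible of it).
- finder.place_of(camera, target): "location" ([column, row] in pixels: a listed point, or the origin of a listed thing).
The state is a dict: "t": time; "q": joint angles; "joint_vel": joint speeds; "joint_torque": joint torques, N m; "eef_pos": TCP position; "tool_rot": TCP orientation; "contact_force": force on the tool from outside, world axes, zero at the start; "torque": the same for the moment, N m; "gripper_width": opening from 0.0 (shut) to 1.0 (fully open).
Only numpy, scipy, OpenCV 4.12 (cv2) and the standard library are available. Lean on these libraries where they do the work, as an engineer would, in place of code of your own. Each camera call takes 0.05 s, during which the arm holds its last target. There are 200 camera calls.

## Working session

There is one attempt and no reset: what is moved stays moved. The work goes in short steps, Python scripts to look and compute and a tool call to move; the robot and the scene stay as the last step left them, time stands still between calls to the robot, and variables do not carry over. Pictures are saved under pics/ and viewed, about 8 in all and at most 12, crops included, and the job is handed in when it is done.

Besides the shell and the picture viewer there is one more tool, called in YAML: its name, and indented under it one key for each argument. jog_arm: Moves the arm, as the interface text tells. Shift numbers are shares of 20 cm and turn numbers shares of 180 degrees, none past 1 either way. Its arguments: {"type":"object","properties":{"plan":{"type":"array","items":{"type":"object","properties":{"x":{"type":"number","minimum":-1,"maximum":1},"y":{"type":"number","minimum":-1,"maximum":1},"z":{"type":"number","minimum":-1,"maximum":1},"wx":{"type":"number","minimum":-1,"maximum":1},"wy":{"type":"number","minimum":-1,"maximum":1},"wz":{"type":"number","minimum":-1,"maximum":1}}}},"hand":{"type":"number"},"grip_force":{"type":"number"}},"required":["plan"]}

```bash
mkdir -p pics
cat > h.py <<'E'
import numpy as np, cv2
from station import monitor, cams, bot, finder
def ray(cam,px):
    c=cams.get_calibration(cam);E=np.array(c["extrinsics"])
    d=np.array([(px[0]-c["cx"])/c["fx"],(px[1]-c["cy"])/c["fy"],1.])
    R=E[:3,:3];return -R.T@E[:3,3],R.T@d
def onz(cam,px,z):
    o,d=ray(cam,px);return o+d*(z-o[2])/d[2]
def tri(p1,p2):
    o1,d1=p1;o2,d2=p2
    s=np.linalg.lstsq(np.c_[d1,-d2],o2-o1,rcond=None)[0]
    a=o1+s[0]*d1;b=o2+s[1]*d2
    return (a+b)/2,np.linalg.norm(a-b)
def proj(cam,P):
    c=cams.get_calibration(cam);p=np.array(c["extrinsics"])[:3]@np.r_[P,1]
    return p[0]/p[2]*c["fx"]+c["cx"],p[1]/p[2]*c["fy"]+c["cy"]
def snap(cam,name):
    im=cams.read_camera(cam);cv2.imwrite(f"pics/{name}.png",im[:,:,::-1]);return im
E
python3 - <<'E'
from h import *
o=monitor.get_obs();print({k:np.round(v,3) for k,v in o.items()})
for cam in("scene","top"):
    snap(cam,cam+"0")
    for n in("dispenser","tin_stop","lever_paddle","loaf_tin","jam_jar","honey_jar","sweet_bowl","price_block","counter_bell","egg_timer","cookie_cutter"):
        r=finder.place_of(cam,n)[:2]
        z={"tin_stop":.006,"lever_paddle":.235,"loaf_tin":.006}.get(n,0)
        for q in r: print(cam,n,np.round(q["location"]),round(q["confidence"],2),np.round(onz(cam,q["location"],z),3))
a=cv2.imread("pics/scene0.png");b=cv2.imread("pics/top0.png")
E
```

```text
{'t': np.float64(0.0), 'q': array([-1.23 ,  0.478,  0.022,  1.556, -0.012,  1.109, -0.083]), 'joint_vel': array([-0.   ,  0.   , -0.   , -0.001,  0.   , -0.001,  0.003]), 'joint_torque': array([ 1.0000e-03, -5.9644e+01,  1.6080e+00, -2.8120e+01,  1.2000e-02,
        9.0000e-03, -0.0000e+00]), 'eef_pos': array([0.293, 0.608, 0.203]), 'tool_rot': array([-0.   ,  0.223,  0.975, -0.001]), 'contact_force': array([ 0.323, -0.474, -0.013]), 'torque': array([ 0.009, -0.038,  0.035]), 'gripper_width': np.float64(0.999)}
scene dispenser [277. 236.] 0.65 [ 0.442 -0.006  0.   ]
scene dispenser [357. 227.] 0.37 [ 0.667 -0.117  0.   ]
scene tin_stop [276. 232.] 0.59 [0.445 0.006 0.006]
scene lever_paddle [229. 154.] 0.67 [0.396 0.146 0.235]
scene loaf_tin [324. 273.] 0.68 [ 0.477 -0.201  0.006]
scene jam_jar [389. 218.] 0.8 [ 0.775 -0.145  0.   ]
scene honey_jar [360. 207.] 0.89 [ 0.729 -0.056  0.   ]
scene sweet_bowl [405. 235.] 0.77 [ 0.763 -0.228  0.   ]
scene price_block [383. 242.] 0.5 [ 0.692 -0.209  0.   ]
scene counter_bell [342. 365.] 0.88 [ 0.364 -0.426  0.   ]
scene egg_timer [357. 229.
[... 197 characters left out ...]
top tin_stop [308. 232.] 0.56 [ 0.445 -0.001  0.006]
top lever_paddle [261. 245.] 0.7 [0.397 0.146 0.235]
top lever_paddle [362. 224.] 0.64 [ 0.472 -0.189  0.235]
top loaf_tin [361. 224.] 0.92 [ 0.478 -0.203  0.006]
top jam_jar [344. 148.] 0.53 [ 0.772 -0.138  0.   ]
top jam_jar [308. 235.] 0.43 [0.434 0.002 0.   ]
top honey_jar [324. 158.] 0.63 [ 0.734 -0.057  0.   ]
top sweet_bowl [367. 147.] 0.79 [ 0.778 -0.226  0.   ]
top price_block [364. 170.] 0.57 [ 0.687 -0.215  0.   ]
top price_block [233. 274.] 0.22 [0.283 0.284 0.   ]
top counter_bell [419. 256.] 0.77 [ 0.357 -0.427  0.   ]
top egg_timer [338. 175.] 0.61 [ 0.668 -0.112  0.   ]
top cookie_cutter [232. 272.] 0.53 [0.291 0.291 0.   ]
```

View pics/scene0.png

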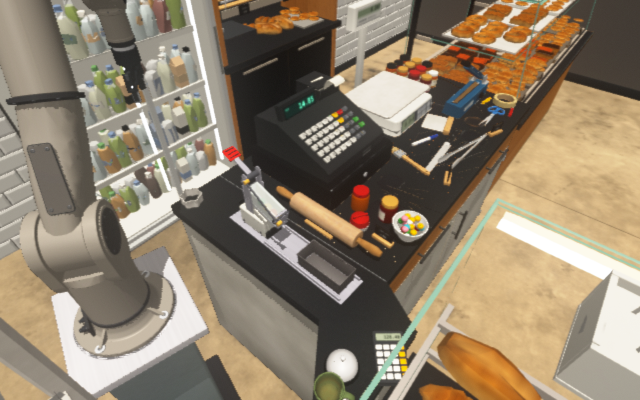

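View pics/top0.png

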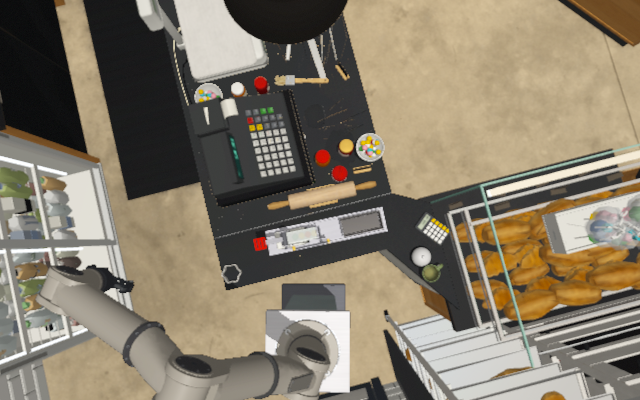

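jog_arm:
  plan:
    - {"x": -0.67,"y": -0.23,"z": -0.75,"wz": 0.283}
    - {"x": -0.67,"y": -0.23,"z": -0.75,"wz": 0.283}
    - {"x": -0.67,"y": -0.23,"z": -0.75,"wz": 0.283}
    - {"x": -0.67,"y": -0.23,"z": -0.75,"wz": 0.283}
    - {"x": -0.67,"y": -0.23,"z": -0.75,"wz": 0.283}
    - {"x": -0.67,"y": -0.23,"z": -0.75,"wz": 0.283}
    - {"x": -0.67,"y": -0.23,"z": -0.75,"wz": 0.283}
    - {"x": -0.67,"y": -0.23,"z": -0.75,"wz": 0.283}
    - {"x": -0.67,"y": -0.23,"z": -0.75,"wz": 0.283}
  hand: -1

```text
invalid input at $.plan[0]: expected keys x, y, z, wx, wy, wz
```

jog_arm:
  plan:
    - {"x": -0.67,"y": -0.23,"z": -0.75,"wx": 0,"wy": 0,"wz": 0.283}
    - {"x": -0.67,"y": -0.23,"z": -0.75,"wx": 0,"wy": 0,"wz": 0.283}
    - {"x": -0.67,"y": -0.23,"z": -0.75,"wx": 0,"wy": 0,"wz": 0.283}
    - {"x": -0.67,"y": -0.23,"z": -0.75,"wx": 0,"wy": 0,"wz": 0.283}
    - {"x": -0.67,"y": -0.23,"z": -0.75,"wx": 0,"wy": 0,"wz": 0.283}
    - {"x": -0.67,"y": -0.23,"z": -0.75,"wx": 0,"wy": 0,"wz": 0.283}
    - {"x": -0.67,"y": -0.23,"z": -0.75,"wx": 0,"wy": 0,"wz": 0.283}
    - {"x": -0.67,"y": -0.23,"z": -0.75,"wx": 0,"wy": 0,"wz": 0.283}
    - {"x": -0.67,"y": -0.23,"z": -0.75,"wx": 0,"wy": 0,"wz": 0.283}
  hand: -1

```text
t: 1.95
eef_pos: [0.3932, 0.5087, 0.3534]
tool_rot: [-0.0, 0.619, 0.785, -0.0]
contact_force: [0.2, 0.4, 0.7]
gripper_width: 0.001
```

jog_arm:
  plan:
    - {"x": -1,"y": 0,"z": 0,"wx": 0,"wy": 0,"wz": 0}
    - {"x": -1,"y": 0,"z": 0,"wx": 0,"wy": 0,"wz": 0}
    - {"x": -1,"y": 0,"z": 0,"wx": 0,"wy": 0,"wz": 0}
    - {"x": -1,"y": 0,"z": 0,"wx": 0,"wy": 0,"wz": 0}
    - {"x": -1,"y": 0,"z": 0,"wx": 0,"wy": 0,"wz": 0}

```text
t: 2.37
eef_pos: [0.4403, 0.311, 0.3531]
tool_rot: [0.0, 0.618, 0.786, -0.001]
contact_force: [0.7, -0.5, 0.6]
gripper_width: 0.001
```

jog_arm:
  plan:
    - {"x": -1,"y": 0,"z": 0,"wx": 0,"wy": 0,"wz": 0}
    - {"x": -1,"y": 0,"z": 0,"wx": 0,"wy": 0,"wz": 0}
    - {"x": -1,"y": 0,"z": 0,"wx": 0,"wy": 0,"wz": 0}
    - {"x": -1,"y": 0,"z": 0,"wx": 0,"wy": 0,"wz": 0}
    - {"x": -1,"y": 0,"z": 0,"wx": 0,"wy": 0,"wz": 0}

```text
t: 2.78
eef_pos: [0.4876, 0.1141, 0.3532]
tool_rot: [0.0, 0.616, 0.787, -0.001]
contact_force: [1.0, -0.3, 0.3]
gripper_width: -0.003
```

jog_arm:
  plan:
    - {"x": -1,"y": -0.15,"z": 0,"wx": 0,"wy": 0,"wz": 0}
    - {"x": -1,"y": -0.15,"z": 0,"wx": 0,"wy": 0,"wz": 0}
    - {"x": -1,"y": -0.15,"z": 0,"wx": 0,"wy": 0,"wz": 0}
    - {"x": -1,"y": -0.15,"z": 0,"wx": 0,"wy": 0,"wz": 0}
    - {"x": -1,"y": -0.15,"z": 0,"wx": 0,"wy": 0,"wz": 0}

```text
t: 3.2
eef_pos: [0.5061, -0.0894, 0.3535]
tool_rot: [0.0, 0.615, 0.789, -0.001]
contact_force: [-0.0, -0.2, -0.3]
gripper_width: -0.002
```

jog_arm:
  plan:
    - {"x": -1,"y": -0.2,"z": 0,"wx": 0,"wy": 0,"wz": 0}
    - {"x": -1,"y": -0.2,"z": 0,"wx": 0,"wy": 0,"wz": 0}
    - {"x": -1,"y": -0.2,"z": 0,"wx": 0,"wy": 0,"wz": 0}
    - {"x": -1,"y": -0.2,"z": 0,"wx": 0,"wy": 0,"wz": 0}
    - {"x": -1,"y": -0.2,"z": 0,"wx": 0,"wy": 0,"wz": 0}
    - {"x": -1,"y": -0.2,"z": 0,"wx": 0,"wy": 0,"wz": 0}

```text
t: 3.7
eef_pos: [0.5133, -0.3016, 0.3535]
tool_rot: [0.001, 0.617, 0.787, -0.004]
contact_force: [-1.2, -0.1, 1.1]
gripper_width: -0.005
```

Look from close by with the wrist camera, and again with the other two.

Run:
```python
from h import *
snap("wrist","w1")
print(np.round(monitor.get_obs()["eef_pos"],4))
for n,z in(("tin_stop",.006),("loaf_tin",.006),("loaf_tin",.006)):
    for q in finder.place_of("wrist",n)[:2]: print(n,np.round(q["location"]),round(q["confidence"],2),np.round(onz("wrist",q["location"],z),4))
for q in finder.find_in("wrist","loaf_tin")[:1]: print(q)
# overlay hypothesised geometry
im=cv2.imread("pics/w1.png")
O=np.array([.437,-.001,0]);a=.228;Y=np.array([-np.sin(a),np.cos(a),0]);X=np.array([np.cos(a),np.sin(a),0])
def L(pts,c): cv2.polylines(im,[np.int32([proj("wrist",O+X*x+Y*y+[0,0,z]) for x,y,z in pts])],False,c,1)
L([(-.048,0,.006),(-.048,-.3,.006),(.048,-.3,.006),(.048,0,.006)],(0,255,0))
L([(-.035,-.282,.058),(.035,-.282,.058),(.035,-.13,.058),(-.035,-.13,.058),(-.035,-.282,.058)],(0,0,255))
cv2.imwrite("pics/w1o.png",im)
```

```text
[ 0.5143 -0.2979  0.3533]
loaf_tin [317.  94.] 0.84 [ 0.4822 -0.1853  0.006 ]
loaf_tin [317.  94.] 0.84 [ 0.4826 -0.1841  0.006 ]
{'bbox': [290.1, 37.9, 49.7, 106.7], 'confidence': 0.95}
```

View pics/w1o.png

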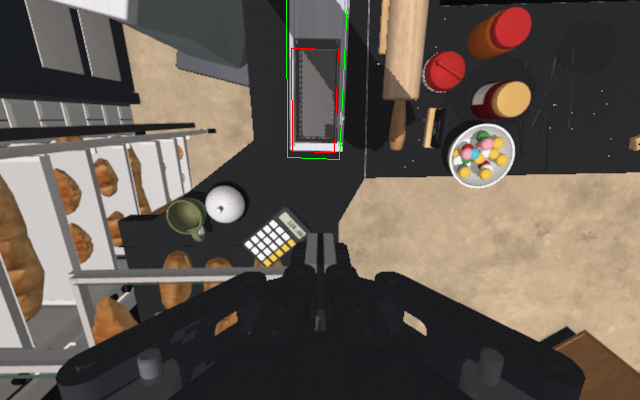

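Run:
```python
from h import *
for i in range(2):
    snap("wrist","w2")
    print(np.round(monitor.get_obs()["eef_pos"],4))
    for q in finder.place_of("wrist","loaf_tin")[:1]: print(np.round(q["location"],1),np.round(onz("wrist",q["location"],.006),4))
b=finder.find_in("wrist","loaf_tin")[0]["bbox"];print(b)
print(onz("wrist",(b[0]+b[2]/2,b[1]),.058),onz("wrist",(b[0]+b[2]/2,b[1]+b[3]),.058))
g=cv2.cvtColor(cv2.imread("pics/w2.png"),cv2.COLOR_BGR2GRAY)
print(g[135:165,300],g[135:165,330])
```

```text
[ 0.5168 -0.2912  0.3536]
[313.1 106.2] [ 0.4816 -0.205   0.006 ]
[ 0.5167 -0.2915  0.3539]
[316.1 103.5] [ 0.4856 -0.2     0.006 ]
[289.4, 45.6, 46.3, 105.9]
[ 0.4618167  -0.12460139  0.058     ] [ 0.49945271 -0.2767613   0.058     ]
[115 116 116 115 115 114 117  93 120 113  49  51  56  87 191 230 230 231
 232 231 228 163  42  44  43  41  42  44  43  42] [ 49  48  47  46  48  48  48  47  50  52  56  58  55  84 116 193 228 228
 228 228 229 227 168  43  42  41  42  43  42  42]
```

Run:
```python
from h import *
a=onz("wrist",(300,156.5),.006);b=onz("wrist",(330,157.5),.006);e=onz("wrist",(315,148.5),.058)
t=.228;Y=np.array([-np.sin(t),np.cos(t),0]);print(a,b,e,"tray end yaw",np.arctan2(*(b-a)[1::-1]))
print("end proj",a@Y,b@Y,"tin end",e@Y,"tin-stop",(e-a)@Y-.3,"origin Y",a@Y+.3)
print("edges z=.016", )
g=cv2.imread("pics/w2.png").mean(2)
for r in(60,100,140):print(r,g[r,280:350].astype(int))
```

```text
[ 0.4793835  -0.29699862  0.006     ] [ 0.53316821 -0.28517564  0.006     ] [ 0.50217089 -0.27103983  0.058     ] tray end yaw 0.21637914812235956
end proj -0.39766734536451126 -0.39830727793892895 tin end -0.37753098434798543 tin-stop -0.2798636389834742 origin Y -0.09766734536451127
edges z=.016
60 [ 43  40  41  43  41  42 136 197 216 186 120  80  53  49  48  46  95  96
  76  99 110 111 110 110 101  77  62  62  61  62  61  62  62  62  62  62
  62  61  61  62  64  62  62  61  61  60  63  63  61  62  62  63  55  48
  55  57  80 103 104 105 114 110 109  82  32  22  24  22  22  24]
100 [ 40  42  43  45  43  43 182 229 223 190 132  87  59  48  46  49  88  90
  93 114 113 114 114 114 112 113 113 113 112 113 111 111 111 112 112 111
 111 110 110 110 109 110 109 109 109 108 108 108 108 118  94  47  49  55
  61  95 105 104 111 110 108  81  29  25  25  23  24  25  22  22]
140 [ 41  43  42  42  44  42 179 222 216 180 115  84  51  48  48  46 103 104
  77 105 114 116 114 115 115 115 114 115 113 112 112 113 112 113 112 111
 111 111 111 110 110 108 109 109 100  89  75  57  61  55  48  51  57  81
  98 104 107 106 113  86  24  23  23  24  23  25  24  25  22  25]
```

jog_arm:
  plan:
    - {"x": -0.06,"y": -0.065,"z": 0.8,"wx": 0,"wy": 0,"wz": 0}
    - {"x": -0.06,"y": -0.065,"z": 0.8,"wx": 0,"wy": 0,"wz": 0}
    - {"x": -0.06,"y": -0.065,"z": 0.8,"wx": 0,"wy": 0,"wz": 0}
    - {"x": -0.06,"y": -0.065,"z": 0.8,"wx": 0,"wy": 0,"wz": 0}
    - {"x": -0.06,"y": -0.065,"z": 0.8,"wx": 0,"wy": 0,"wz": 0}
    - {"x": -0.06,"y": -0.065,"z": 0.8,"wx": 0,"wy": 0,"wz": 0}
    - {"x": -0.06,"y": -0.065,"z": 0.8,"wx": 0,"wy": 0,"wz": 0}

```text
t: 4.78
eef_pos: [0.5082, -0.3077, 0.1963]
tool_rot: [0.002, 0.614, 0.79, -0.0]
contact_force: [0.8, -0.9, 0.1]
gripper_width: -0.002
```

jog_arm:
  plan:
    - {"x": 0,"y": 0,"z": 0.3,"wx": 0,"wy": 0,"wz": 0}
    - {"x": 0,"y": 0,"z": 0.6,"wx": 0,"wy": 0,"wz": 0}
    - {"x": 0,"y": 0,"z": 0.6,"wx": 0,"wy": 0,"wz": 0}
    - {"x": 0,"y": 0,"z": 0.6,"wx": 0,"wy": 0,"wz": 0}
    - {"x": 0,"y": 0,"z": 0.6,"wx": 0,"wy": 0,"wz": 0}

```text
t: 5.2
eef_pos: [0.5096, -0.3083, 0.0778]
tool_rot: [0.002, 0.613, 0.79, -0.0]
contact_force: [0.7, -0.4, 1.3]
gripper_width: 0.001
```

```bash
cat >> h.py <<'E'
t=.228;Yd=np.array([-np.sin(t),np.cos(t),0]);Xd=np.array([np.cos(t),np.sin(t),0])
Od=np.array([.4365,0.001,0])
def where():
    o=monitor.get_obs();p=o["eef_pos"]-Od
    print("t",round(o["t"],2),"disp",np.round([p@Xd,p@Yd,p[2]],4),"F",np.round(o["contact_force"],1),"rot",np.round(o["tool_rot"],3))
E
python3 - <<'E'
from h import *
snap("scene","s1");where()
im=cv2.imread("pics/s1.png")[180:320,200:400];cv2.imwrite("pics/s1c.png",cv2.resize(im,None,fx=4,fy=4,interpolation=2))
print(np.round(proj("scene",monitor.get_obs()["eef_pos"])))
E
```

```text
t 5.25 disp [ 0.002  -0.3189  0.0792] F [-0.5 -0.6  0.9] rot [ 0.004  0.613  0.79  -0.   ]
[361. 279.]
```

View pics/s1c.png

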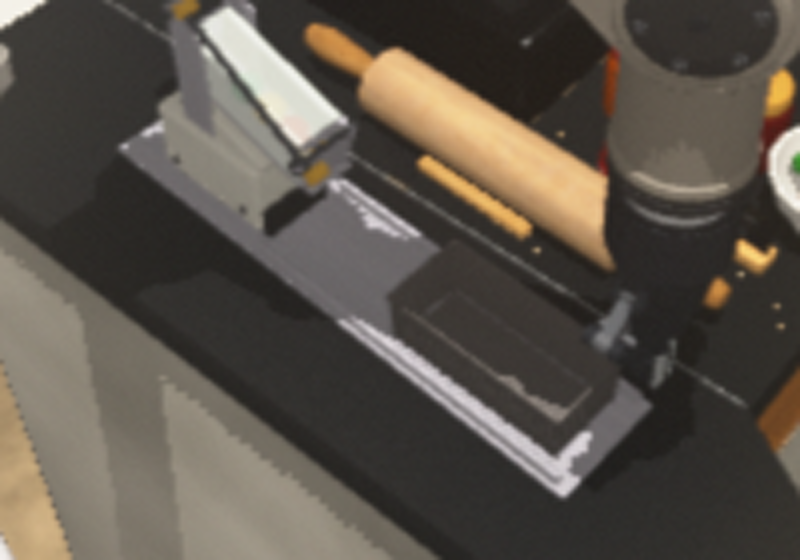

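jog_arm:
  plan:
    - {"x": 0,"y": -0.01,"z": 0.15,"wx": 0,"wy": 0,"wz": 0}
    - {"x": 0,"y": -0.01,"z": 0.26,"wx": 0,"wy": 0,"wz": 0}
    - {"x": 0,"y": -0.01,"z": 0.26,"wx": 0,"wy": 0,"wz": 0}
    - {"x": 0,"y": -0.01,"z": 0.26,"wx": 0,"wy": 0,"wz": 0}
    - {"x": 0,"y": -0.01,"z": 0.26,"wx": 0,"wy": 0,"wz": 0}

```text
t: 5.67
eef_pos: [0.5109, -0.3112, 0.0302]
tool_rot: [0.006, 0.613, 0.79, 0.0]
contact_force: [-0.0, -0.4, 0.8]
gripper_width: 0.003
```

```bash
python3 -c "
from h import *
where()"
```

```text
t 5.67 disp [ 0.0019 -0.3209  0.0302] F [-0.  -0.4  0.8] rot [0.006 0.613 0.79  0.   ]
```

jog_arm:
  plan:
    - {"x": 0.06,"y": 0,"z": 0,"wx": 0,"wy": 0,"wz": 0}
    - {"x": 0.12,"y": -0.005,"z": 0,"wx": 0,"wy": 0,"wz": 0}
    - {"x": 0.16,"y": -0.01,"z": 0,"wx": 0,"wy": 0,"wz": 0}
    - {"x": 0.2,"y": -0.01,"z": 0,"wx": 0,"wy": 0,"wz": 0}
    - {"x": 0.24,"y": -0.01,"z": 0,"wx": 0,"wy": 0,"wz": 0}
    - {"x": 0.28,"y": -0.01,"z": 0,"wx": 0,"wy": 0,"wz": 0}
    - {"x": 0.32,"y": -0.01,"z": 0,"wx": 0,"wy": 0,"wz": 0}
    - {"x": 0.36,"y": -0.01,"z": 0,"wx": 0,"wy": 0,"wz": 0}
    - {"x": 0.4,"y": -0.01,"z": 0,"wx": 0,"wy": 0,"wz": 0}
    - {"x": 0.44,"y": -0.01,"z": 0,"wx": 0,"wy": 0,"wz": 0}
    - {"x": 0.48,"y": -0.01,"z": 0,"wx": 0,"wy": 0,"wz": 0}
    - {"x": 0.52,"y": -0.01,"z": 0,"wx": 0,"wy": 0,"wz": 0}

```text
t: 6.67
eef_pos: [0.483, -0.2102, 0.0293]
tool_rot: [0.006, 0.614, 0.79, 0.0]
contact_force: [0.0, -0.2, -0.2]
gripper_width: -0.0
```

```bash
python3 -c "
from h import *
where()"
```

```text
t 6.67 disp [-0.0024 -0.2163  0.0293] F [ 0.  -0.2 -0.2] rot [0.006 0.614 0.79  0.   ]
```

jog_arm:
  plan:
    - {"x": 0.03,"y": 0.01,"z": 0,"wx": 0,"wy": 0,"wz": 0}
    - {"x": 0.06,"y": 0.01,"z": 0,"wx": 0,"wy": 0,"wz": 0}
    - {"x": 0.09,"y": 0.01,"z": 0,"wx": 0,"wy": 0,"wz": 0}
    - {"x": 0.11,"y": 0.01,"z": 0,"wx": 0,"wy": 0,"wz": 0}
    - {"x": 0.13,"y": 0.01,"z": 0,"wx": 0,"wy": 0,"wz": 0}
    - {"x": 0.15,"y": 0.01,"z": 0,"wx": 0,"wy": 0,"wz": 0}
    - {"x": 0.17,"y": 0.01,"z": 0,"wx": 0,"wy": 0,"wz": 0}
    - {"x": 0.18,"y": 0.01,"z": 0,"wx": 0,"wy": 0,"wz": 0}
    - {"x": 0.19,"y": 0.01,"z": 0,"wx": 0,"wy": 0,"wz": 0}
    - {"x": 0.2,"y": 0.01,"z": 0,"wx": 0,"wy": 0,"wz": 0}

```text
t: 7.5
eef_pos: [0.475, -0.1709, 0.029]
tool_rot: [0.006, 0.614, 0.79, 0.0]
contact_force: [-0.1, -0.5, 0.5]
gripper_width: -0.0
```

Run:
```python
from h import *
where()
for c in("scene","top"):
    cams.read_camera(c)
    for q in finder.place_of(c,"loaf_tin")[:1]:
        p=onz(c,q["location"],.006)-Od;print(c,round(q["confidence"],2),np.round([p@Xd,p@Yd],4))
where()
```

```text
t 7.5 disp [-0.0013 -0.1762  0.029 ] F [-0.1 -0.5  0.5] rot [0.006 0.614 0.79  0.   ]
scene 0.85 [ 2.000e-04 -2.056e-01]
top 0.19 [ 0.294  -0.2151]
t 7.7 disp [-0.0013 -0.1763  0.029 ] F [0.  0.6 1.3] rot [0.006 0.613 0.79  0.   ]
```

Run:
```python
from h import *
a=snap("scene","s2")[180:320,200:400,::-1];b=snap("wrist","w3")[:,:,::-1]
cv2.imwrite("pics/s2c.png",np.vstack([cv2.resize(a,(560,392),interpolation=2),cv2.resize(b[:200,200:480],(280,200))[:,:] if 0 else cv2.resize(b[0:200,180:460],(560,400))])[:600])
```

```text
(no output)
```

View pics/s2c.png

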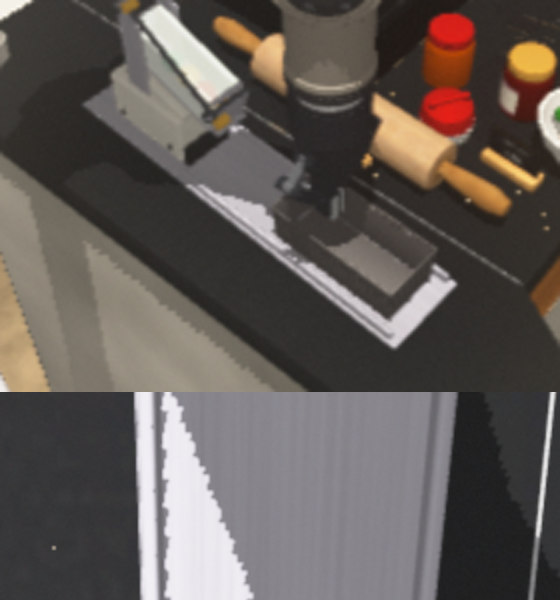

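Run:
```python
from h import *
im=cv2.imread("pics/s2.png");p=monitor.get_obs()["eef_pos"]
s=8;c=cv2.resize(im[215:285,270:370],None,fx=s,fy=s,interpolation=cv2.INTER_CUBIC)
for z,col in((.029,(0,0,255)),(.058,(0,255,0)),(.09,(255,0,0))):
    u,v=proj("scene",[p[0],p[1],z]);print(z,u,v);cv2.circle(c,(int((u-270)*s),int((v-215)*s)),4,col,2)
cv2.imwrite("pics/s2z.png",c)
a=cv2.imread("pics/top0.png")
im=snap("top","t2")[:,:,::-1];u,v=np.round(proj("top",p)).astype(int);print(u,v)
```

```text
0.029 317.5655930559252 261.0346926098552
0.058 317.6587012011643 254.55962148242932
0.09 317.76590778293036 247.10409500318718
353 224
```

View pics/s2z.png

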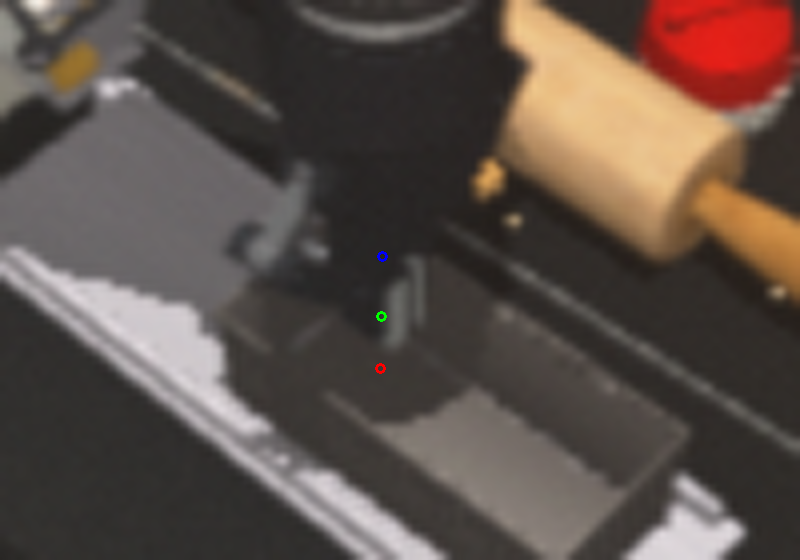

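View pics/w3.png

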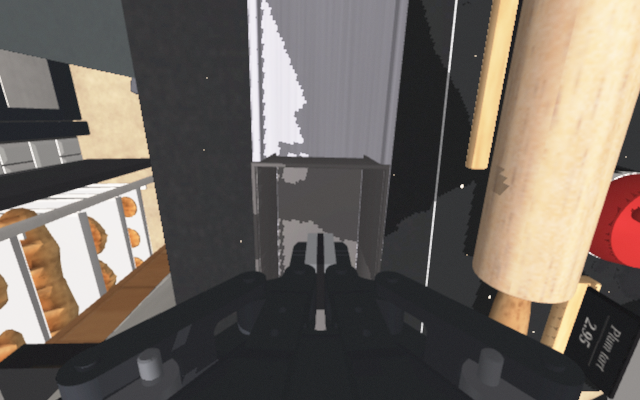

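Run:
```python
from h import *
where();c=cams.get_calibration("wrist");o,_=ray("wrist",(320,200));print(c["fx"],o,np.round(_,2))
for z in(.02,.04,.058,.08):
    l,r=onz("wrist",(253,165),z),onz("wrist",(388,165),z);m=(l+r)/2-Od
    print(z,np.linalg.norm(r-l),m@Xd,m@Yd)
print(proj("wrist",monitor.get_obs()["eef_pos"]), monitor.get_obs()["q"].round(3))
```

```text
t 7.85 disp [-0.0013 -0.1764  0.029 ] F [-0.7 -0.6  0.1] rot [0.006 0.614 0.79  0.   ]
281.9722678852222 [ 0.45580708 -0.10363422  0.19940761] [ 0.08 -0.27 -0.96]
0.02 0.08640316809050638 -0.0022732323062347195 -0.13535450328484444
0.04 0.0767711165082867 -0.002559707412270832 -0.13211448418183355
0.058 0.06810227008428907 -0.002817535007703322 -0.1291984669891238
0.08 0.057507013343847495 -0.0031326576243430613 -0.12563444597581186
(np.float64(320.79880582308925), np.float64(230.11727740431994)) [-0.259  0.52   0.606  2.135 -0.505  0.616  0.953]
```

jog_arm:
  plan:
    - {"x": 0.04,"y": 0,"z": 0,"wx": 0,"wy": 0,"wz": 0}
    - {"x": 0.08,"y": 0,"z": 0,"wx": 0,"wy": 0,"wz": 0}
    - {"x": 0.12,"y": 0,"z": 0,"wx": 0,"wy": 0,"wz": 0}
    - {"x": 0.15,"y": 0,"z": 0,"wx": 0,"wy": 0,"wz": 0}
    - {"x": 0.18,"y": 0,"z": 0,"wx": 0,"wy": 0,"wz": 0}
    - {"x": 0.21,"y": 0,"z": 0,"wx": 0,"wy": 0,"wz": 0}
    - {"x": 0.24,"y": 0,"z": 0,"wx": 0,"wy": 0,"wz": 0}

```text
t: 8.43
eef_pos: [0.4634, -0.1242, 0.0288]
tool_rot: [0.006, 0.614, 0.79, 0.0]
contact_force: [1.3, -1.1, 1.3]
gripper_width: 0.001
```

Run:
```python
from h import *
where();g=snap("wrist","w4");where()
for q in finder.place_of("wrist","loaf_tin")[:1]:
    p=onz("wrist",q["location"],.006)-Od;print(q,np.round([p@Xd,p@Yd],4))
b=finder.find_in("wrist","loaf_tin")[0]["bbox"];m=onz("wrist",(b[0]+b[2]/2,b[1]),.058)-Od;print(b,m@Xd,m@Yd)
```

```text
t 8.43 disp [-0.0021 -0.1281  0.0288] F [ 1.3 -1.1  1.3] rot [0.006 0.614 0.79  0.   ]
t 8.48 disp [-0.0021 -0.127   0.0286] F [-1.3 -1.4  4.2] rot [0.006 0.613 0.79  0.001]
{'location': [316.1, 308.1], 'confidence': 0.75} [-0.0038 -0.2039]
[257.5, 221.9, 124.5, 108.3] -0.0034317490368662535 -0.11055918090833357
```

View pics/w4.png

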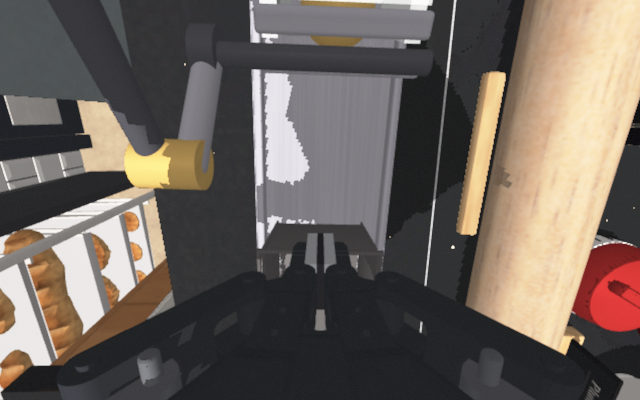

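jog_arm:
  plan:
    - {"x": -0.08,"y": 0.01,"z": 0,"wx": 0,"wy": 0,"wz": 0}
    - {"x": -0.12,"y": 0.01,"z": -0.1,"wx": 0,"wy": 0,"wz": 0}
    - {"x": -0.12,"y": 0.01,"z": -0.25,"wx": 0,"wy": 0,"wz": 0}
    - {"x": -0.12,"y": 0.01,"z": -0.4,"wx": 0,"wy": 0,"wz": 0}
    - {"x": -0.12,"y": 0.01,"z": -0.4,"wx": 0,"wy": 0,"wz": 0}
    - {"x": -0.3,"y": 0.01,"z": -0.4,"wx": 0,"wy": 0,"wz": 0}
    - {"x": -0.5,"y": 0.01,"z": -0.4,"wx": 0,"wy": 0,"wz": 0}
    - {"x": -0.7,"y": 0.01,"z": -0.4,"wx": 0,"wy": 0,"wz": 0}
    - {"x": -0.9,"y": 0.01,"z": -0.4,"wx": 0,"wy": 0,"wz": 0}
    - {"x": -0.9,"y": 0.01,"z": -0.4,"wx": 0,"wy": 0,"wz": 0}
    - {"x": -0.9,"y": 0.01,"z": -0.4,"wx": 0,"wy": 0,"wz": 0}

```text
t: 9.5
eef_pos: [0.5081, -0.3002, 0.1097]
tool_rot: [0.006, 0.615, 0.788, 0.0]
contact_force: [-0.4, 0.7, 1.1]
gripper_width: 0.003
```

Run:
```python
from h import *
snap("wrist","w5");where()
for q in finder.place_of("wrist","loaf_tin")[:1]:
    p=onz("wrist",q["location"],.006)-Od;print(q,np.round([p@Xd,p@Yd],4))
b=finder.find_in("wrist","loaf_tin")[0]["bbox"];print(b)
for v in(b[1],b[1]+b[3]):
    m=onz("wrist",(b[0]+b[2]/2,v),.058)-Od;print(m@Xd,m@Yd)
cams.read_camera("scene")
for q in finder.place_of("scene","loaf_tin")[:1]:
    p=onz("scene",q["location"],.006)-Od;print("scene",np.round([p@Xd,p@Yd],4))
where()
```

```text
t 9.55 disp [ 0.0023 -0.3073  0.1093] F [ 0.2  0.7 -0.2] rot [0.005 0.614 0.789 0.001]
{'location': [319.6, 91.1], 'confidence': 0.6} [ 0.0006 -0.2121]
[267.8, 0.0, 102.6, 188.3]
-0.0010423089251983897 -0.15777802519946565
0.0020333552129173215 -0.2897784015310011
scene [-0.0036 -0.2144]
t 9.75 disp [ 0.0037 -0.3049  0.1097] F [ 0.1  0.3 -0.5] rot [0.005 0.612 0.791 0.001]
```

View pics/w5.png

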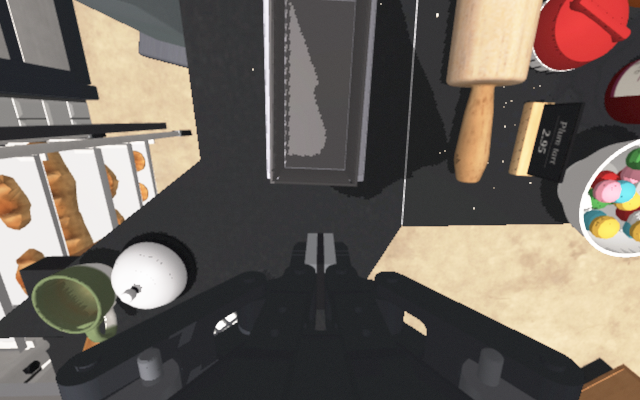

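jog_arm:
  plan:
    - {"x": -0.1,"y": -0.02,"z": 0,"wx": 0,"wy": 0,"wz": 0}
    - {"x": -0.1,"y": -0.02,"z": 0,"wx": 0,"wy": 0,"wz": 0}
    - {"x": -0.1,"y": -0.02,"z": 0.15,"wx": 0,"wy": 0,"wz": 0}
    - {"x": -0.1,"y": -0.02,"z": 0.3,"wx": 0,"wy": 0,"wz": 0}
    - {"x": -0.1,"y": -0.02,"z": 0.41,"wx": 0,"wy": 0,"wz": 0}
    - {"x": -0.1,"y": -0.02,"z": 0.41,"wx": 0,"wy": 0,"wz": 0}
    - {"x": -0.1,"y": -0.02,"z": 0.41,"wx": 0,"wy": 0,"wz": 0}
    - {"x": -0.1,"y": -0.02,"z": 0.41,"wx": 0,"wy": 0,"wz": 0}

```text
t: 10.42
eef_pos: [0.5117, -0.3159, 0.0291]
tool_rot: [0.006, 0.612, 0.791, 0.001]
contact_force: [-0.3, 0.2, 0.4]
gripper_width: 0.0
```

Run:
```python
from h import *
where()
a=snap("scene","s3")[:,:,::-1];w=snap("wrist","w6")[:,:,::-1];where()
c=cv2.resize(a[225:305,290:390],(800,0) if 0 else (500,400),interpolation=cv2.INTER_CUBIC)
u,v=proj("scene",monitor.get_obs()["eef_pos"]);cv2.circle(c,(int((u-290)*5),int((v-225)*5)),4,(0,0,255),1)
cv2.imwrite("pics/s3c.png",np.hstack([c,cv2.resize(w[60:300,230:410],(300,400))]))
```

```text
t 10.42 disp [ 0.0016 -0.3257  0.0291] F [-0.3  0.2  0.4] rot [0.006 0.612 0.791 0.001]
t 10.52 disp [ 0.0019 -0.3262  0.0296] F [ 0.3 -0.6  0. ] rot [0.006 0.612 0.791 0.001]
```

View pics/s3c.png

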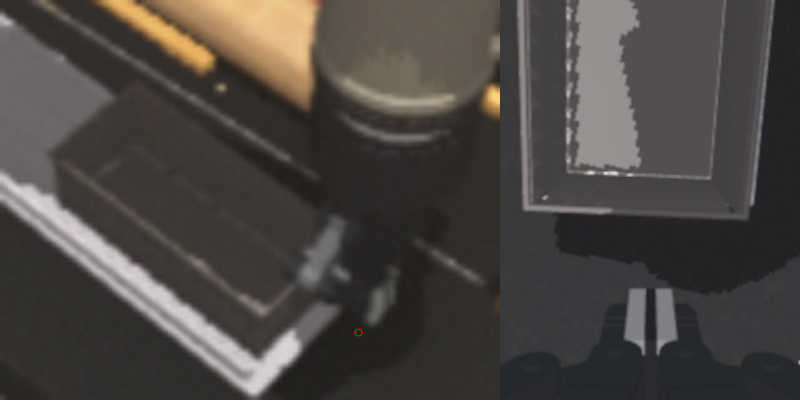

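jog_arm:
  plan:
    - {"x": 0,"y": -0.01,"z": 0.04,"wx": 0,"wy": 0,"wz": 0}
    - {"x": 0,"y": -0.01,"z": 0.08,"wx": 0,"wy": 0,"wz": 0}
    - {"x": 0,"y": -0.01,"z": 0.08,"wx": 0,"wy": 0,"wz": 0}
    - {"x": 0.03,"y": -0.01,"z": 0.08,"wx": 0,"wy": 0,"wz": 0}
    - {"x": 0.06,"y": -0.01,"z": 0.08,"wx": 0,"wy": 0,"wz": 0}
    - {"x": 0.09,"y": -0.01,"z": 0.08,"wx": 0,"wy": 0,"wz": 0}
    - {"x": 0.12,"y": -0.01,"z": 0.08,"wx": 0,"wy": 0,"wz": 0}
    - {"x": 0.15,"y": -0.01,"z": 0.08,"wx": 0,"wy": 0,"wz": 0}
    - {"x": 0.18,"y": -0.01,"z": 0.08,"wx": 0,"wy": 0,"wz": 0}
    - {"x": 0.21,"y": -0.01,"z": 0.08,"wx": 0,"wy": 0,"wz": 0}

```text
t: 11.35
eef_pos: [0.4999, -0.2758, 0.0134]
tool_rot: [0.007, 0.612, 0.791, 0.001]
contact_force: [0.3, -1.7, 0.3]
gripper_width: -0.003
```

Run:
```python
from h import *
where();print(monitor.get_obs()["gripper_width"])
w=snap("wrist","w7")[:,:,::-1]
b=finder.find_in("wrist","loaf_tin")[0]["bbox"];m=onz("wrist",(b[0]+b[2]/2,b[1]+b[3]),.058)-Od;print(b,m@Yd)
a=snap("scene","s4")[:,:,::-1]
for q in finder.place_of("scene","loaf_tin")[:1]:
    p=onz("scene",q["location"],.006)-Od;print("scene",np.round([p@Xd,p@Yd],4))
where()
c=cv2.resize(a[215:305,280:380],(444,400),interpolation=cv2.INTER_CUBIC)
cv2.imwrite("pics/s4c.png",np.hstack([c,cv2.resize(w[60:300,230:410],(300,400))]))
```

```text
t 11.35 disp [-0.0009 -0.284   0.0134] F [ 0.3 -1.7  0.3] rot [0.007 0.612 0.791 0.001]
-0.002756402700215349Traceback (most recent call last):
  File "<stdin>", line 4, in <module>
IndexError: list index out of range
```

```bash
cat >> h.py <<'E'
def tin(cs=("scene","wrist")):
    for c in cs:
        cams.read_camera(c)
        for q in finder.place_of(c,"loaf_tin")[:1]:
            p=onz(c,q["location"],.006)-Od;print(c,"tin",round(q["confidence"],2),np.round([p@Xd,p@Yd],4))
E
python3 - <<'E'
from h import *
tin();where()
g=cv2.imread("pics/w7.png").mean(2) if 0 else cams.read_camera("wrist").mean(2)
print(g[100:260,300].astype(int))
E
```

```text
scene tin 0.77 [ 0.0034 -0.2017]
wrist tin 0.9 [-0.0035 -0.195 ]
t 11.65 disp [-0.001  -0.2844  0.0132] F [ 0.5 -0.   0.8] rot [0.006 0.612 0.791 0.002]
[ 81  81  80  81  80  81  81  82  80  82 102 133 145 145 131 119 118 118
 133 146 145 146 145 146 145 146 145 132 133 145 143 145 146 145 146 144
 145 144 145 146 144 146 147 145 145 145 146 146 146 146 145 146 146 146
 146 146 145 147 145 147 146 146 146 146 147 147 145 146 146 145 145 146
 146 146 146 147 145 147 146 132 117 118 120 100  80  82  82  80  81  82
  82  82  82  81  81  82  81  82  82  81 123 123  77  67  66  67  67  66
  67  68  69  69  70  70  69  69  69  71  70  70  71  71  72  71  70  71
  73  73  72  73  73  74  73  72  70  72  80  87  84 182 244 228 120  40
  40  40  41  41  42  40  48  48  39  40  47  49  40  42  41  41]
```

jog_arm:
  plan:
    - {"x": 0.02,"y": 0,"z": 0,"wx": 0,"wy": 0,"wz": 0}
    - {"x": 0.05,"y": 0,"z": 0,"wx": 0,"wy": 0,"wz": 0}
    - {"x": 0.08,"y": 0,"z": 0,"wx": 0,"wy": 0,"wz": 0}
    - {"x": 0.11,"y": 0,"z": 0,"wx": 0,"wy": 0,"wz": 0}
    - {"x": 0.14,"y": 0,"z": 0,"wx": 0,"wy": 0,"wz": 0}
    - {"x": 0.17,"y": 0,"z": 0,"wx": 0,"wy": 0,"wz": 0}
    - {"x": 0.2,"y": 0,"z": 0,"wx": 0,"wy": 0,"wz": 0}
    - {"x": 0.23,"y": 0,"z": 0,"wx": 0,"wy": 0,"wz": 0}

```text
t: 12.37
eef_pos: [0.4885, -0.2316, 0.0131]
tool_rot: [0.007, 0.612, 0.791, 0.001]
contact_force: [0.3, -3.0, 2.3]
gripper_width: -0.002
```

Run:
```python
from h import *
where();tin();where()
```

```text
t 12.37 disp [-0.0019 -0.2383  0.0131] F [ 0.3 -3.   2.3] rot [0.007 0.612 0.791 0.001]
scene tin 0.67 [-0.0014 -0.1457]
wrist tin 0.89 [-0.0073 -0.1504]
t 12.57 disp [-0.0025 -0.2371  0.0124] F [-0.3 -1.  -0. ] rot [0.005 0.612 0.791 0.002]
```

jog_arm:
  plan:
    - {"x": 0.03,"y": 0.01,"z": 0,"wx": 0,"wy": 0,"wz": 0}
    - {"x": 0.06,"y": 0.01,"z": 0,"wx": 0,"wy": 0,"wz": 0}
    - {"x": 0.09,"y": 0.01,"z": 0,"wx": 0,"wy": 0,"wz": 0}
    - {"x": 0.12,"y": 0.01,"z": 0,"wx": 0,"wy": 0,"wz": 0}
    - {"x": 0.15,"y": 0.01,"z": 0,"wx": 0,"wy": 0,"wz": 0}
    - {"x": 0.18,"y": 0.01,"z": 0,"wx": 0,"wy": 0,"wz": 0}
    - {"x": 0.21,"y": 0.01,"z": 0,"wx": 0,"wy": 0,"wz": 0}
    - {"x": 0.24,"y": 0.01,"z": 0,"wx": 0,"wy": 0,"wz": 0}
    - {"x": 0.26,"y": 0.01,"z": 0,"wx": 0,"wy": 0,"wz": 0}
    - {"x": 0.28,"y": 0.01,"z": 0,"wx": 0,"wy": 0,"wz": 0}
    - {"x": 0.29,"y": 0.01,"z": 0,"wx": 0,"wy": 0,"wz": 0}

```text
t: 13.48
eef_pos: [0.4749, -0.1733, 0.0121]
tool_rot: [0.005, 0.612, 0.791, 0.002]
contact_force: [1.7, -3.2, 2.7]
gripper_width: -0.002
```

jog_arm:
  plan:
    - {"x": 0.01,"y": 0,"z": 0,"wx": 0,"wy": 0,"wz": 0}
    - {"x": 0.015,"y": 0,"z": 0,"wx": 0,"wy": 0,"wz": 0}
    - {"x": 0.02,"y": 0,"z": 0,"wx": 0,"wy": 0,"wz": 0}
    - {"x": 0.025,"y": 0,"z": 0,"wx": 0,"wy": 0,"wz": 0}
    - {"x": 0.03,"y": 0,"z": 0,"wx": 0,"wy": 0,"wz": 0}

```text
t: 13.9
eef_pos: [0.4733, -0.1675, 0.012]
tool_rot: [0.005, 0.612, 0.791, 0.002]
contact_force: [1.4, -3.2, 2.1]
gripper_width: 0.002
```

Run:
```python
from h import *
where();tin();where()
```

```text
t 13.9 disp [-0.0022 -0.1725  0.012 ] F [ 1.4 -3.2  2.1] rot [0.005 0.612 0.791 0.002]
scene tin 0.96 [-0.0036 -0.0924]
wrist tin 0.96 [-0.009  -0.0836]
t 14.1 disp [-0.0022 -0.1723  0.012 ] F [ 1.4 -1.4  1.9] rot [0.005 0.612 0.791 0.002]
```

jog_arm:
  plan:
    - {"x": 0.01,"y": 0,"z": 0,"wx": 0,"wy": 0,"wz": 0}
    - {"x": 0.015,"y": 0,"z": 0,"wx": 0,"wy": 0,"wz": 0}
    - {"x": 0.02,"y": 0,"z": 0,"wx": 0,"wy": 0,"wz": 0}
    - {"x": 0.025,"y": 0,"z": 0,"wx": 0,"wy": 0,"wz": 0}
    - {"x": 0.03,"y": 0,"z": 0,"wx": 0,"wy": 0,"wz": 0}
    - {"x": 0.035,"y": 0,"z": 0,"wx": 0,"wy": 0,"wz": 0}

```text
t: 14.6
eef_pos: [0.4715, -0.1604, 0.012]
tool_rot: [0.005, 0.612, 0.791, 0.002]
contact_force: [0.8, -2.3, 2.1]
gripper_width: 0.003
```

jog_arm:
  plan:
    - {"x": 0.007,"y": 0,"z": 0,"wx": 0,"wy": 0,"wz": 0}
    - {"x": 0.012,"y": 0,"z": 0,"wx": 0,"wy": 0,"wz": 0}
    - {"x": 0.017,"y": 0,"z": 0,"wx": 0,"wy": 0,"wz": 0}

```text
t: 14.85
eef_pos: [0.4708, -0.1574, 0.012]
tool_rot: [0.005, 0.612, 0.791, 0.002]
contact_force: [1.7, -5.4, 1.6]
gripper_width: -0.001
```

jog_arm:
  plan:
    - {"x": 0.005,"y": 0,"z": 0,"wx": 0,"wy": 0,"wz": 0}
    - {"x": 0.01,"y": 0,"z": 0,"wx": 0,"wy": 0,"wz": 0}
    - {"x": 0.01,"y": 0,"z": 0,"wx": 0,"wy": 0,"wz": 0}

```text
t: 15.1
eef_pos: [0.4704, -0.1574, 0.0122]
tool_rot: [0.006, 0.612, 0.791, 0.001]
contact_force: [0.5, -8.1, -0.0]
gripper_width: 0.002
```

Run:
```python
from h import *
where();tin();where()
```

```text
t 15.1 disp [-0.0028 -0.1619  0.0122] F [ 0.5 -8.1 -0. ] rot [0.006 0.612 0.791 0.001]
scene tin 0.68 [-0.0038 -0.0783]
wrist tin 0.76 [-0.0058 -0.0752]
t 15.3 disp [-0.0028 -0.162   0.0122] F [ 0.8 -8.9  0.4] rot [0.006 0.612 0.791 0.001]
```

jog_arm:
  plan:
    - {"x": -0.05,"y": 0,"z": 0,"wx": 0,"wy": 0,"wz": 0}
    - {"x": -0.15,"y": 0,"z": 0,"wx": 0,"wy": 0,"wz": 0}
    - {"x": -0.25,"y": 0,"z": -0.1,"wx": 0,"wy": 0,"wz": 0}
    - {"x": -0.3,"y": 0,"z": -0.3,"wx": 0,"wy": 0,"wz": 0}
    - {"x": -0.3,"y": 0,"z": -0.5,"wx": 0,"wy": 0,"wz": 0}
    - {"x": -0.3,"y": 0,"z": -0.7,"wx": 0,"wy": 0,"wz": 0}
    - {"x": -0.3,"y": 0,"z": -0.9,"wx": 0,"wy": 0,"wz": 0}
    - {"x": -0.3,"y": 0,"z": -1,"wx": 0,"wy": 0,"wz": 0}
    - {"x": -0.3,"y": 0,"z": -1,"wx": 0,"wy": 0,"wz": 0}

```text
t: 16.05
eef_pos: [0.4852, -0.2149, 0.2169]
tool_rot: [0.009, 0.612, 0.791, 0.003]
contact_force: [0.4, 0.2, -0.8]
gripper_width: 0.001
```

jog_arm:
  plan:
    - {"x": 0,"y": 0.1,"z": -0.2,"wx": 0,"wy": 0,"wz": 0}
    - {"x": 0,"y": 0.2,"z": -0.4,"wx": 0,"wy": 0,"wz": 0}
    - {"x": 0,"y": 0.3,"z": -0.6,"wx": 0,"wy": 0,"wz": 0}
    - {"x": 0,"y": 0.3,"z": -0.8,"wx": 0,"wy": 0,"wz": 0}
    - {"x": 0,"y": 0.3,"z": -0.8,"wx": 0,"wy": 0,"wz": 0}
    - {"x": 0,"y": 0.3,"z": -0.8,"wx": 0,"wy": 0,"wz": 0}

```text
t: 16.55
eef_pos: [0.542, -0.1989, 0.38]
tool_rot: [0.01, 0.612, 0.791, 0.004]
contact_force: [-1.5, 0.1, -0.5]
gripper_width: -0.0
```

jog_arm:
  plan:
    - {"x": 0.2,"y": 0,"z": -0.1,"wx": 0,"wy": 0,"wz": 0}
    - {"x": 0.4,"y": 0,"z": -0.1,"wx": 0,"wy": 0,"wz": 0}
    - {"x": 0.6,"y": 0,"z": -0.1,"wx": 0,"wy": 0,"wz": 0}
    - {"x": 0.8,"y": 0,"z": -0.1,"wx": 0,"wy": 0,"wz": 0}
    - {"x": 1,"y": 0,"z": -0.1,"wx": 0,"wy": 0,"wz": 0}
    - {"x": 1,"y": 0,"z": -0.1,"wx": 0,"wy": 0,"wz": 0}

```text
t: 17.05
eef_pos: [0.4882, 0.0039, 0.3951]
tool_rot: [0.007, 0.606, 0.795, 0.003]
contact_force: [0.4, 1.4, 0.1]
gripper_width: 0.0
```

Run:
```python
from h import *
where();cams.read_camera("scene");a=finder.place_of("scene","lever_paddle")[:2];cams.read_camera("top");b=finder.place_of("top","lever_paddle")[:2]
for c,l in(("scene",a),("top",b)):
    for q in l:
        p=onz(c,q["location"],.235)-Od;print(c,round(q["confidence"],2),q["location"],np.round([p@Xd,p@Yd],4))
tin(("scene",));where()
```

```text
t 17.05 disp [ 0.051  -0.0089  0.3951] F [0.4 1.4 0.1] rot [0.007 0.606 0.795 0.003]
scene 0.57 [232.7, 151.1] [0.0086 0.1539]
top 0.77 [261.3, 243.2] [0.0008 0.1483]
scene tin 0.67 [-0.0032 -0.0777]
t 17.35 disp [ 0.0513 -0.02    0.397 ] F [0.2 0.3 0.2] rot [0.01  0.613 0.79  0.003]
```

jog_arm:
  plan:
    - {"x": 0.2,"y": 0,"z": 0,"wx": 0,"wy": 0,"wz": 0.007}
    - {"x": 0.4,"y": -0.05,"z": 0,"wx": 0,"wy": 0,"wz": 0.007}
    - {"x": 0.6,"y": -0.1,"z": 0,"wx": 0,"wy": 0,"wz": 0.007}
    - {"x": 0.8,"y": -0.15,"z": 0,"wx": 0,"wy": 0,"wz": 0.007}
    - {"x": 0.9,"y": -0.2,"z": 0.1,"wx": 0,"wy": -0.03,"wz": 0.007}
    - {"x": 0.9,"y": -0.21,"z": 0.25,"wx": 0,"wy": -0.06,"wz": 0.007}
    - {"x": 0.9,"y": -0.21,"z": 0.4,"wx": 0,"wy": -0.09,"wz": 0.007}
    - {"x": 0.9,"y": -0.21,"z": 0.4,"wx": 0,"wy": -0.095,"wz": 0.007}
    - {"x": 0.9,"y": -0.21,"z": 0.4,"wx": 0,"wy": -0.095,"wz": 0.007}
    - {"x": 0.9,"y": -0.21,"z": 0.4,"wx": 0,"wy": -0.095,"wz": 0.007}

```text
t: 18.18
eef_pos: [0.4082, 0.1555, 0.3154]
tool_rot: [0.127, 0.616, 0.772, -0.087]
contact_force: [0.1, -0.2, -0.2]
gripper_width: -0.001
```

Run:
```python
from h import *
a=snap("scene","s5")[:,:,::-1];w=snap("wrist","w8")[:,:,::-1];where()
print(monitor.get_obs()["q"].round(2))
for q in finder.place_of("scene","lever_paddle")[:1]+finder.place_of("wrist","lever_paddle")[:1]: print(q)
u,v=proj("scene",monitor.get_obs()["eef_pos"])
c=cv2.resize(a[90:250,180:340],(400,400),interpolation=cv2.INTER_CUBIC);cv2.circle(c,(int((u-180)*2.5),int((v-90)*2.5)),3,(255,0,255),1)
cv2.imwrite("pics/s5c.png",np.hstack([c,cv2.resize(w[100:340,200:440],(400,400))]))
```

```text
t 18.28 disp [0.0077 0.1567 0.3161] F [0.3 0.6 1.7] rot [ 0.127  0.617  0.772 -0.086]
[-1.11  0.01  0.38  1.95  0.28  1.33 -0.6 ]
{'location': [229.5, 153.4], 'confidence': 0.94}
{'location': [311.2, 175.3], 'confidence': 0.94}
```

View pics/s5c.png

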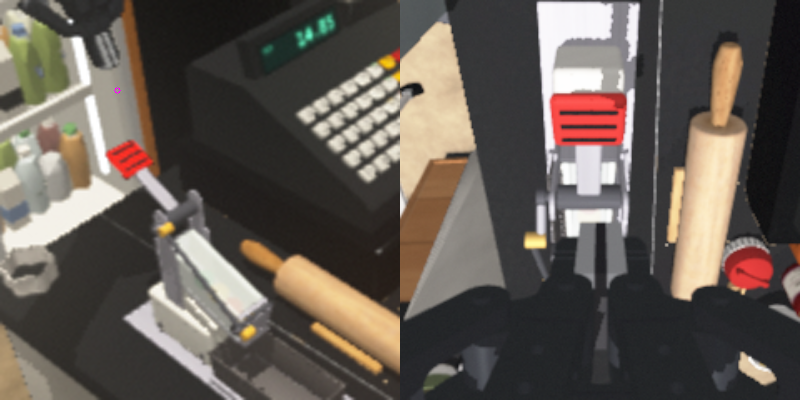

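jog_arm:
  plan:
    - {"x": 0.02,"y": 0,"z": 0.1,"wx": 0,"wy": -0.02,"wz": 0}
    - {"x": 0.05,"y": 0,"z": 0.2,"wx": 0,"wy": -0.03,"wz": 0}
    - {"x": 0.077,"y": 0,"z": 0.32,"wx": 0,"wy": -0.03,"wz": 0}
    - {"x": 0.077,"y": 0,"z": 0.32,"wx": 0,"wy": -0.03,"wz": 0}
    - {"x": 0.077,"y": 0,"z": 0.32,"wx": 0,"wy": -0.03,"wz": 0}
    - {"x": 0.077,"y": 0,"z": 0.32,"wx": 0,"wy": -0.03,"wz": 0}

```text
t: 18.88
eef_pos: [0.4117, 0.1514, 0.2518]
tool_rot: [0.163, 0.613, 0.765, -0.114]
contact_force: [-0.5, 0.7, 1.2]
gripper_width: 0.0
```

```bash
cat >> h.py <<'E'
def lev():
    r=[]
    for c in("scene","top"):
        cams.read_camera(c);q=finder.place_of(c,"lever_paddle")[:1]
        if q: r.append(ray(c,q[0]["location"]));print(c,np.round(q[0]["location"],1),round(q[0]["confidence"],2))
    if len(r)==2:
        P,e=tri(*r);P=P-Od;print("paddle",np.round([P@Xd,P@Yd,P[2]],3),"gap",round(e,4))
E
python3 - <<'E'
from h import *
where();lev();where()
E
```

```text
t 18.88 disp [0.0098 0.1521 0.2518] F [-0.5  0.7  1.2] rot [ 0.163  0.613  0.765 -0.114]
scene [232.2 152.8] 0.65
top [259.4 244.9] 0.6
paddle [0.    0.153 0.234] gap 0.0088
t 19.08 disp [0.0096 0.1525 0.2514] F [-0.3 -0.4  0.3] rot [ 0.163  0.612  0.765 -0.114]
```

jog_arm:
  plan:
    - {"x": 0.02,"y": -0.02,"z": 0.05,"wx": 0,"wy": 0,"wz": 0}
    - {"x": 0.04,"y": -0.02,"z": 0.1,"wx": 0,"wy": 0,"wz": 0}
    - {"x": 0.06,"y": -0.02,"z": 0.14,"wx": 0,"wy": 0,"wz": 0}
    - {"x": 0.07,"y": -0.02,"z": 0.17,"wx": 0,"wy": 0,"wz": 0}
    - {"x": 0.08,"y": -0.02,"z": 0.19,"wx": 0,"wy": 0,"wz": 0}
    - {"x": 0.09,"y": -0.02,"z": 0.21,"wx": 0,"wy": 0,"wz": 0}
    - {"x": 0.098,"y": -0.02,"z": 0.23,"wx": 0,"wy": 0,"wz": 0}

```text
t: 19.67
eef_pos: [0.4089, 0.1518, 0.2011]
tool_rot: [0.163, 0.612, 0.765, -0.113]
contact_force: [-1.8, 1.4, 3.7]
gripper_width: -0.0
```

Run:
```python
from h import *
where();lev();where()
```

```text
t 19.67 disp [0.0072 0.1532 0.2011] F [-1.8  1.4  3.7] rot [ 0.163  0.612  0.765 -0.113]
scene [230.3 159. ] 0.82
top [261.  243.8] 0.7
paddle [-0.002  0.154  0.213] gap 0.0035
t 19.87 disp [0.0071 0.1528 0.2014] F [-0.9  0.5  3.7] rot [ 0.163  0.612  0.765 -0.114]
```

jog_arm:
  plan:
    - {"x": 0.012,"y": 0,"z": 0.02,"wx": 0,"wy": 0,"wz": 0}
    - {"x": 0.025,"y": 0,"z": 0.045,"wx": 0,"wy": 0,"wz": 0}
    - {"x": 0.04,"y": 0,"z": 0.07,"wx": 0,"wy": 0,"wz": 0}
    - {"x": 0.05,"y": 0,"z": 0.09,"wx": 0,"wy": 0,"wz": 0}
    - {"x": 0.06,"y": 0,"z": 0.115,"wx": 0,"wy": 0,"wz": 0}
    - {"x": 0.07,"y": 0,"z": 0.14,"wx": 0,"wy": 0,"wz": 0}
    - {"x": 0.08,"y": 0,"z": 0.16,"wx": 0,"wy": 0,"wz": 0}
    - {"x": 0.09,"y": 0,"z": 0.185,"wx": 0,"wy": 0,"wz": 0}
    - {"x": 0.1,"y": 0,"z": 0.21,"wx": 0,"wy": 0,"wz": 0}

```text
t: 20.62
eef_pos: [0.4094, 0.1527, 0.1544]
tool_rot: [0.163, 0.612, 0.765, -0.115]
contact_force: [-0.8, -1.7, 5.6]
gripper_width: -0.001
```

Run:
```python
from h import *
where();lev();where()
```

```text
t 20.62 disp [0.0079 0.1538 0.1544] F [-0.8 -1.7  5.6] rot [ 0.163  0.612  0.765 -0.115]
scene [231.5 167.9] 0.89
top [263.7 243.6] 0.79
paddle [-0.004  0.15   0.185] gap 0.0071
t 20.82 disp [0.0079 0.1539 0.1548] F [-0.9 -1.9  5. ] rot [ 0.163  0.613  0.765 -0.115]
```

jog_arm:
  plan:
    - {"x": 0.01,"y": 0,"z": 0.025,"wx": 0,"wy": 0,"wz": 0}
    - {"x": 0.02,"y": 0,"z": 0.05,"wx": 0,"wy": 0,"wz": 0}
    - {"x": 0.03,"y": 0,"z": 0.07,"wx": 0,"wy": 0,"wz": 0}
    - {"x": 0.04,"y": 0,"z": 0.09,"wx": 0,"wy": 0,"wz": 0}
    - {"x": 0.045,"y": 0,"z": 0.11,"wx": 0,"wy": 0,"wz": 0}
    - {"x": 0.045,"y": 0,"z": 0.12,"wx": 0,"wy": 0,"wz": 0}

```text
t: 21.32
eef_pos: [0.4106, 0.1514, 0.1294]
tool_rot: [0.163, 0.613, 0.765, -0.115]
contact_force: [-4.3, 1.6, 16.3]
gripper_width: 0.003
```

jog_arm:
  plan:
    - {"x": 0.005,"y": 0,"z": 0.01,"wx": 0,"wy": 0,"wz": 0}
    - {"x": 0.008,"y": 0,"z": 0.02,"wx": 0,"wy": 0,"wz": 0}
    - {"x": 0.008,"y": 0,"z": 0.02,"wx": 0,"wy": 0,"wz": 0}

```text
t: 21.57
eef_pos: [0.411, 0.1511, 0.1284]
tool_rot: [0.164, 0.613, 0.764, -0.116]
contact_force: [-14.3, 0.5, 45.1]
gripper_width: -0.001
```

jog_arm:
  plan:
    - {"x": -0.003,"y": 0,"z": -0.006,"wx": 0,"wy": 0,"wz": 0}
    - {"x": -0.003,"y": 0,"z": -0.006,"wx": 0,"wy": 0,"wz": 0}
    - {"x": -0.003,"y": 0,"z": -0.006,"wx": 0,"wy": 0,"wz": 0}

```text
t: 21.82
eef_pos: [0.4111, 0.1517, 0.1303]
tool_rot: [0.164, 0.613, 0.764, -0.115]
contact_force: [-1.9, 1.9, 4.8]
gripper_width: 0.003
```

Run:
```python
from h import *
where();lev();tin(("scene",))
for c in("scene","top"):
    for n in("sweet0_center","sweet1_center","sweet3_center"): print(c,n,[(np.round(q["location"]),round(q["confidence"],2)) for q in finder.place_of(c,n)[:4]])
a=snap("scene","s6")[:,:,::-1];b=snap("top","t6")[:,:,::-1]
cv2.imwrite("pics/s6c.png",np.hstack([cv2.resize(a[130:290,200:360],(400,400),interpolation=2),cv2.resize(b[190:280,240:400],(400,225),interpolation=2) if 0 else cv2.resize(b[180:300,260:380],(400,400),interpolation=2)]));where()
```

```text
t 21.82 disp [0.0093 0.1525 0.1303] F [-1.9  1.9  4.8] rot [ 0.164  0.613  0.764 -0.115]
top [265.5 243.5] 0.77
scene tin 0.86 [ 0.0003 -0.0772]
scene sweet0_center [(array([282., 241.]), 0.45)]
scene sweet1_center []
scene sweet3_center [(array([383., 243.]), 0.67), (array([276., 235.]), 0.38)]
top sweet0_center []
top sweet1_center [(array([344., 228.]), 0.53)]
top sweet3_center [(array([365., 170.]), 0.55)]
t 22.52 disp [0.0093 0.1524 0.13  ] F [-1.8  1.5  4.9] rot [ 0.164  0.613  0.764 -0.115]
```

View pics/s6c.png

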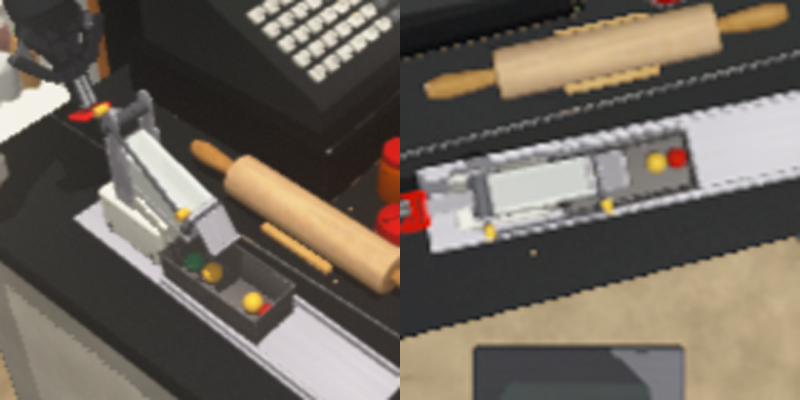

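jog_arm:
  plan:
    - {"x": 0,"y": 0,"z": 0.003,"wx": 0,"wy": 0,"wz": 0}
    - {"x": 0,"y": 0,"z": 0.003,"wx": 0,"wy": 0,"wz": 0}
    - {"x": 0,"y": 0,"z": 0.003,"wx": 0,"wy": 0,"wz": 0}
    - {"x": -0.004,"y": 0,"z": -0.009,"wx": 0,"wy": 0,"wz": 0}
    - {"x": -0.008,"y": 0,"z": -0.018,"wx": 0,"wy": 0,"wz": 0}
    - {"x": -0.012,"y": 0,"z": -0.027,"wx": 0,"wy": 0,"wz": 0}
    - {"x": -0.016,"y": 0,"z": -0.037,"wx": 0,"wy": 0,"wz": 0}
    - {"x": -0.02,"y": 0,"z": -0.046,"wx": 0,"wy": 0,"wz": 0}
    - {"x": -0.024,"y": 0,"z": -0.055,"wx": 0,"wy": 0,"wz": 0}
    - {"x": -0.028,"y": 0,"z": -0.064,"wx": 0,"wy": 0,"wz": 0}
    - {"x": -0.032,"y": 0,"z": -0.073,"wx": 0,"wy": 0,"wz": 0}
    - {"x": -0.036,"y": 0,"z": -0.083,"wx": 0,"wy": 0,"wz": 0}

```text
t: 23.52
eef_pos: [0.4111, 0.1517, 0.1484]
tool_rot: [0.164, 0.613, 0.764, -0.115]
contact_force: [-0.8, 4.5, 3.3]
gripper_width: -0.002
```

jog_arm:
  plan:
    - {"x": -0.004,"y": 0,"z": -0.009,"wx": 0,"wy": 0,"wz": 0}
    - {"x": -0.008,"y": 0,"z": -0.018,"wx": 0,"wy": 0,"wz": 0}
    - {"x": -0.012,"y": 0,"z": -0.027,"wx": 0,"wy": 0,"wz": 0}
    - {"x": -0.016,"y": 0,"z": -0.037,"wx": 0,"wy": 0,"wz": 0}
    - {"x": -0.02,"y": 0,"z": -0.046,"wx": 0,"wy": 0,"wz": 0}
    - {"x": -0.024,"y": 0,"z": -0.055,"wx": 0,"wy": 0,"wz": 0}
    - {"x": -0.028,"y": 0,"z": -0.064,"wx": 0,"wy": 0,"wz": 0}
    - {"x": -0.032,"y": 0,"z": -0.073,"wx": 0,"wy": 0,"wz": 0}
    - {"x": -0.036,"y": 0,"z": -0.083,"wx": 0,"wy": 0,"wz": 0}
    - {"x": -0.04,"y": 0,"z": -0.092,"wx": 0,"wy": 0,"wz": 0}
    - {"x": -0.044,"y": 0,"z": -0.101,"wx": 0,"wy": 0,"wz": 0}
    - {"x": -0.048,"y": 0,"z": -0.11,"wx": 0,"wy": 0,"wz": 0}

```text
t: 24.52
eef_pos: [0.4106, 0.1513, 0.1726]
tool_rot: [0.164, 0.613, 0.764, -0.115]
contact_force: [0.4, 3.9, 4.1]
gripper_width: 0.002
```

Run:
```python
from h import *
where();lev();where()
```

```text
t 24.52 disp [0.0087 0.1523 0.1726] F [0.4 3.9 4.1] rot [ 0.164  0.613  0.764 -0.115]
scene [230.1 162.9] 0.61
top [259.3 244.7] 0.66
paddle [-0.002  0.162  0.195] gap 0.0003
t 24.72 disp [0.0087 0.1523 0.1725] F [0.5 3.1 4.1] rot [ 0.164  0.613  0.764 -0.115]
```

Lever follows the finger; continue, a little slower near shut.

jog_arm:
  plan:
    - {"x": -0.004,"y": 0,"z": -0.009,"wx": 0,"wy": 0,"wz": 0}
    - {"x": -0.008,"y": 0,"z": -0.018,"wx": 0,"wy": 0,"wz": 0}
    - {"x": -0.012,"y": 0,"z": -0.027,"wx": 0,"wy": 0,"wz": 0}
    - {"x": -0.016,"y": 0,"z": -0.037,"wx": 0,"wy": 0,"wz": 0}
    - {"x": -0.02,"y": 0,"z": -0.046,"wx": 0,"wy": 0,"wz": 0}
    - {"x": -0.024,"y": 0,"z": -0.055,"wx": 0,"wy": 0,"wz": 0}
    - {"x": -0.028,"y": 0,"z": -0.064,"wx": 0,"wy": 0,"wz": 0}
    - {"x": -0.032,"y": 0,"z": -0.073,"wx": 0,"wy": 0,"wz": 0}
    - {"x": -0.036,"y": 0,"z": -0.083,"wx": 0,"wy": 0,"wz": 0}
    - {"x": -0.04,"y": 0,"z": -0.092,"wx": 0,"wy": 0,"wz": 0}

```text
t: 25.55
eef_pos: [0.4098, 0.1501, 0.1926]
tool_rot: [0.164, 0.613, 0.764, -0.116]
contact_force: [1.5, -2.2, 3.0]
gripper_width: -0.005
```

jog_arm:
  plan:
    - {"x": -0.002,"y": 0,"z": -0.006,"wx": 0,"wy": 0,"wz": 0}
    - {"x": -0.005,"y": 0,"z": -0.012,"wx": 0,"wy": 0,"wz": 0}
    - {"x": -0.008,"y": 0,"z": -0.018,"wx": 0,"wy": 0,"wz": 0}
    - {"x": -0.01,"y": 0,"z": -0.024,"wx": 0,"wy": 0,"wz": 0}
    - {"x": -0.013,"y": 0,"z": -0.03,"wx": 0,"wy": 0,"wz": 0}
    - {"x": -0.016,"y": 0,"z": -0.036,"wx": 0,"wy": 0,"wz": 0}
    - {"x": -0.018,"y": 0,"z": -0.042,"wx": 0,"wy": 0,"wz": 0}
    - {"x": -0.02,"y": 0,"z": -0.048,"wx": 0,"wy": 0,"wz": 0}
    - {"x": -0.023,"y": 0,"z": -0.054,"wx": 0,"wy": 0,"wz": 0}
    - {"x": -0.026,"y": 0,"z": -0.06,"wx": 0,"wy": 0,"wz": 0}
    - {"x": -0.028,"y": 0,"z": -0.066,"wx": 0,"wy": 0,"wz": 0}

```text
t: 26.47
eef_pos: [0.4093, 0.1501, 0.207]
tool_rot: [0.164, 0.613, 0.764, -0.116]
contact_force: [1.6, -3.0, 2.1]
gripper_width: -0.003
```

Run:
```python
from h import *
where();lev();where()
```

```text
t 26.47 disp [0.0072 0.1514 0.207 ] F [ 1.6 -3.   2.1] rot [ 0.164  0.613  0.764 -0.116]
scene [232.  153.2] 0.66
top [260.6 241.5] 0.8
paddle [0.005 0.151 0.231] gap 0.0036
t 26.67 disp [0.0073 0.1515 0.2069] F [ 0.3 -3.4  1.9] rot [ 0.164  0.613  0.764 -0.116]
```

jog_arm:
  plan:
    - {"x": -0.002,"y": 0,"z": -0.005,"wx": 0,"wy": 0,"wz": 0}
    - {"x": -0.004,"y": 0,"z": -0.01,"wx": 0,"wy": 0,"wz": 0}
    - {"x": -0.006,"y": 0,"z": -0.015,"wx": 0,"wy": 0,"wz": 0}
    - {"x": -0.008,"y": 0,"z": -0.02,"wx": 0,"wy": 0,"wz": 0}
    - {"x": -0.01,"y": 0,"z": -0.025,"wx": 0,"wy": 0,"wz": 0}
    - {"x": -0.012,"y": 0,"z": -0.03,"wx": 0,"wy": 0,"wz": 0}
    - {"x": -0.015,"y": 0,"z": -0.035,"wx": 0,"wy": 0,"wz": 0}
    - {"x": -0.017,"y": 0,"z": -0.04,"wx": 0,"wy": 0,"wz": 0}
    - {"x": -0.019,"y": 0,"z": -0.045,"wx": 0,"wy": 0,"wz": 0}
    - {"x": -0.021,"y": 0,"z": -0.05,"wx": 0,"wy": 0,"wz": 0}
    - {"x": -0.023,"y": 0,"z": -0.055,"wx": 0,"wy": 0,"wz": 0}
    - {"x": -0.025,"y": 0,"z": -0.06,"wx": 0,"wy": 0,"wz": 0}

```text
t: 27.67
eef_pos: [0.409, 0.1503, 0.22]
tool_rot: [0.164, 0.613, 0.764, -0.116]
contact_force: [0.8, -2.9, 1.6]
gripper_width: 0.002
```

jog_arm:
  plan:
    - {"x": -0.004,"y": 0,"z": -0.01,"wx": 0,"wy": 0,"wz": 0}
    - {"x": -0.008,"y": 0,"z": -0.02,"wx": 0,"wy": 0,"wz": 0}
    - {"x": -0.012,"y": 0,"z": -0.03,"wx": 0,"wy": 0,"wz": 0}
    - {"x": -0.017,"y": 0,"z": -0.04,"wx": 0,"wy": 0,"wz": 0}
    - {"x": -0.021,"y": 0,"z": -0.05,"wx": 0,"wy": 0,"wz": 0}
    - {"x": -0.025,"y": 0,"z": -0.06,"wx": 0,"wy": 0,"wz": 0}
    - {"x": -0.04,"y": 0,"z": -0.1,"wx": 0,"wy": 0,"wz": 0}
    - {"x": -0.06,"y": 0,"z": -0.15,"wx": 0,"wy": 0,"wz": 0}
    - {"x": -0.1,"y": 0,"z": -0.25,"wx": 0,"wy": 0,"wz": 0}
    - {"x": -0.14,"y": 0,"z": -0.35,"wx": 0,"wy": 0,"wz": 0}
    - {"x": -0.14,"y": 0,"z": -0.35,"wx": 0,"wy": 0,"wz": 0}

```text
t: 28.58
eef_pos: [0.4083, 0.1528, 0.2992]
tool_rot: [0.164, 0.614, 0.764, -0.113]
contact_force: [0.4, 0.2, 0.4]
gripper_width: 0.001
```

Run:
```python
from h import *
where();lev();tin(("scene",))
a=snap("scene","s7")[:,:,::-1];b=snap("top","t7")[:,:,::-1];where()
cv2.imwrite("pics/s7c.png",np.hstack([cv2.resize(a[130:290,200:360],(400,400),interpolation=2),cv2.resize(b[180:300,260:380],(400,400),interpolation=2)]))
```

```text
t 28.58 disp [0.0069 0.1542 0.2992] F [0.4 0.2 0.4] rot [ 0.164  0.614  0.764 -0.113]
scene [230.1 152.1] 0.76
top [259.8 241.6] 0.82
paddle [0.004 0.154 0.234] gap 0.0072
scene tin 0.93 [-0.0012 -0.0745]
t 28.98 disp [0.0047 0.1531 0.2948] F [ 0.6  0.3 -0.3] rot [ 0.164  0.613  0.764 -0.116]
```

Run:
```python
from h import *
for c in("scene","top"):
    cams.read_camera(c)
    for n in("sweet0_center","sweet1_center","sweet2_center","sweet3_center","outlet_lid"):
        for q in finder.place_of(c,n)[:2]:
            p=onz(c,q["location"],.023)-Od;print(c,n,round(q["confidence"],2),np.round([p@Xd,p@Yd],3))
a=cv2.imread("pics/s7.png");h=cv2.cvtColor(a,cv2.COLOR_BGR2HSV)
for n,lo,hi in(("gold",18,32),("green",45,85),("red",0,8)):
    m=((h[...,0]>=lo)&(h[...,0]<=hi)&(h[...,1]>120)&(h[...,2]>40)).astype(np.uint8);m[:,:262]=0;m[:,322:]=0;m[:222]=0;m[268:]=0
    k,_,s,ce=cv2.connectedComponentsWithStats(m);print(n,[(s[i,4],np.round(ce[i])) for i in range(1,k)])
where();bot.hand_in()
```

```text
scene sweet0_center 0.62 [-0.004 -0.04 ]
scene sweet1_center 0.57 [-0.01  -0.043]
scene sweet2_center 0.7 [-0.182 -0.403]
scene sweet2_center 0.54 [ 0.005 -0.118]
scene sweet3_center 0.5 [ 0.    -0.008]
scene sweet3_center 0.29 [0.159 0.401]Traceback (most recent call last):
  File "<stdin>", line 5, in <module>
ValueError: it knows: cookie_cutter, counter_bell, dispenser, egg_timer, honey_jar, jam_jar, lever_paddle, loaf_tin, price_block, sweet0_center, sweet1_center, sweet2_center, sweet3_center, sweet_bowl, tin_stop
```

Run:
```python
from h import *
a=cv2.imread("pics/s7.png");h=cv2.cvtColor(a,cv2.COLOR_BGR2HSV)
for n,lo,hi in(("gold",18,32),("green",45,85),("red",0,8)):
    m=((h[...,0]>=lo)&(h[...,0]<=hi)&(h[...,1]>120)&(h[...,2]>40)).astype(np.uint8);m[:,:262]=0;m[:,322:]=0;m[:222]=0;m[268:]=0
    k,_,s,ce=cv2.connectedComponentsWithStats(m);print(n,[(int(s[i,4]),np.round(ce[i])) for i in range(1,k)])
where();bot.hand_in()
```

```text
gold [(19, array([278., 223.])), (31, array([315., 226.])), (54, array([284., 238.])), (50, array([300., 250.]))]
green []
red [(17, array([305., 253.]))]
t 29.23 disp [0.005  0.1533 0.2952] F [ 0.1 -0.5  0.2] rot [ 0.164  0.613  0.764 -0.116]
the job is handed in; nothing more can be done
```

I pushed the tin to the stop, pressed the lever fully down, eased it back up with the finger on it, and handed the job in at about 29 s. No verdict was reported.

**What went wrong on the way**
- **First push:** the fingertips went over the tin's end wall and into the tin. In the pictures they sit about 30 mm higher than the reported tool position. Contact from inside may have moved the tin by up to about 10 mm. I backed out and pushed again from outside, lower down.
- **Lever end stop:** I overran it for a moment and the wrist force reading reached 45 N. I backed off straight away to about 5 N. The contact was meant to be fingers only, but I did not confirm that.

**Last checks**
- **Tin:** its origin was at dispenser y of about -0.075 m, against a home position of -0.076 m. The push force at the stop was about 9 N, well under the 35 N limit.
- **Sweets:** with the lever down, the picture showed all four in the tin. In the last picture, a colour check found both golds and the red in it. It missed the green, which lay in the shadow under the outlet; the network put it at about y = -0.008, inside the tin by a small margin and with low confidence.
- **Lever:** the paddle was back at 0.234 m, against 0.235 m at rest, and the arm was free of contact. On the way up I kept the finger on it until about 0.231 m, at roughly 0.15 to 0.3 rad/s.
- **Not checked:** I did not measure the lid angle directly or see it in a picture after release, because the picture limit was reached. I also did not re-measure the other things on the counter.

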